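# Shut the rice cooker and start it

## Task

The eggs are in the rice cooker: with the fingertips on top of its half-open lid, push it down until it snaps fully shut, keeping off the keys, and then press the start key (the large round key in the middle of the lid's panel) right down and let go. Do not grip or lift anything, do not touch the inside of the lid, leave the two small keys and the release button on the front alone, and leave the cooker and everything else on the counter where it stands.

Things in the scene. Friction and masses are not known exactly. Their poses are not given: they have to be found in the camera images.
- cooker: white electric rice cooker, 280 mm deep (x), 240 wide (y), 184 high when shut, 3 kg, loose on rubber feet on the counter (z = 0). Origin: centre of its underside. Its -x axis points to its front (keys, release button), +x to its back (hinge), +y to the left of someone looking along +x. Eggs lie on the steaming tray in its pot.
- lid (a joint): hinge of the lid, rad: 0 = shut, grows as it opens; starts half open (0.3 to 0.6). Stiff: the lid stays where it is left and takes 1 to 3 N on its middle to push down. At about 0.05 rad (front edge 12 mm too high) it meets a spring catch and needs a firmer push, 6 to 9 N on its middle (4 to 5 N at its front edge), to snap past it and lie fully shut.
- lid_hinge (a point): middle of the lid's hinge axis, at (125, 0, 150) mm in the cooker's frame; the axis is this point's y. The point turns with the lid (axes like the cooker's when shut): the lid, 234 mm wide, reaches from x = -12 to -264 mm here, flat top at z = +34 mm, underside at -4 mm. Opening raises the front (-x) end.
- lid_mid (a point): point on the bare flat top of the lid, on its centre line, 125 mm from the hinge, between the steam vent and the key panel; z axis: outward normal of the lid. The top is bare from 90 to 163 mm from the hinge and along both sides; the vent cap (57 mm across, 7 high) is centred 58 mm from the hinge, the key panel lies 164 to 228 mm from it, bare sloping lip beyond
- start_key (a joint): travel of the start key, m: 0 = up, 0.004 = fully down (takes about 4 N; springs back). It is the large round key, 28 mm across, in the middle of the panel near the lid's front edge; it stands 6 mm proud of the lid's top
- start_key_top (a point): centre of the start key's upper face (at x = -208, y = 0, z = 40 mm in the frame of lid_hinge); z axis out of the lid
- menu_key (a joint): travel of the menu key, m (0 = up, 0.004 = down): small round key, 16 mm across, 50 mm to the left (+y) of the start key; not to be pressed
- warm_key (a joint): travel of the keep-warm key, m (0 = up, 0.004 = down): small round key, 16 mm across, 50 mm to the right (-y) of the start key; not to be pressed
- inner_lid: bright metal inside face of the lid with its seal (the lid's whole underside); origin on the hinge axis; must stay clean, not to be touched
- release: grey lid-release button, 44 mm wide, 14 mm high, on the middle of the cooker's front face, 127 mm above the counter (the body's origin is the same point as the cooker's); not to be touched
- rice_cup: clear plastic rice measuring cup, 66 mm across and 58 mm high, open, standing to the left of the cooker; origin at the centre of its underside; not to be disturbed
- paddle: white plastic rice paddle, 190 mm long, 64 mm wide, 9 mm high, lying to the right of the cooker; origin at the centre of its underside (its middle, where handle and blade meet; x runs to the blade); not to be disturbed
- dish: small white sauce dish, 84 mm across, 22 mm high, in front of the cooker; origin at the centre of its underside; not to be disturbed
- bowl: white rice bowl, 124 mm across, 58 mm high, at the right; origin at the centre of its underside; not to be disturbed
- mug: blue mug with a handle, 80 mm across, 92 mm high, near on the right; origin at the centre of its underside; not to be disturbed
- sauce_bottle: brown sauce bottle, 56 mm across, 170 mm high, at one side of the cooker; origin at the centre of its underside; not to be disturbed
- salt_jar: low clear jar with a lid, 72 mm across, 85 mm high, at one side of the cooker; origin at the centre of its underside; not to be disturbed
- spice_jar: small reddish-brown jar with a black lid, 56 mm across, 95 mm high, at one side of the cooker; origin at the centre of its underside; not to be disturbed

How it is judged:
On the way, in this order (a step that is already met when the one before it is completed fails the run):
1. the lid is pushed down past its catch and lies fully shut (value of joint lid below 0.02 rad), for 0.2 s.
2. with the lid shut, the start key is pressed right down (value of joint lid below 0.02 rad and value of joint start_key above 0.003 m), for 0.1 s.
At the end, for the whole second after the job is handed in: The lid is fully shut (within 0.02 rad, held by its catch), the start key has been pressed at least 3 mm down with the lid shut and is up again (within 1 mm), and the cooker stands still and level on the counter (value of joint lid below 0.02 rad and value of joint start_key below 0.001 m and linear speed of cooker below 0.01 m/s and height (world z) of cooker below 0.008 m and angle between cooker's own z axis and vertical below 0.05 rad); the robot touches nothing.
It fails at once if the start key is pressed in while the lid is not shut (value of joint lid above 0.03 rad and value of joint start_key above 0.002 m).
It fails at once if a small key is pressed in, or the robot touches the lid-release button (value of joint any of menu_key, warm_key above 0.002 m or contact force between the arm and release above 1 N).
It fails at once if the robot touches the inside of the lid, as gripping it would, or raises the lid further than it stood (contact force between the arm and inner_lid above 1 N or value of joint lid above 0.7 rad).
It fails at once if the cooker is lifted, tipped or shoved more than 25 mm (distance of cooker from where it was at the start of the episode above 0.025 m or height (world z) of cooker above 0.01 m or angle between cooker's own z axis and vertical above 0.1 rad).
It fails at once if one of the other things on the counter is lifted, toppled or moved more than 25 mm (distance of any of rice_cup, paddle, dish, bowl, mug, sauce_bottle, salt_jar, spice_jar from where it was at the start of the episode above 0.025 m or angle between any of rice_cup, paddle, dish, bowl, mug, sauce_bottle, salt_jar, spice_jar's own z axis and vertical above 0.3 rad).
It also fails if it takes over 35 s, if anything falls off the work surface, if the arm or the gripper's body presses on something with over 40 N, if the wrist force passes 120 N, or if a joint passes its speed limit or range.

## Robot

A 6-joint arm with a two-finger parallel gripper is mounted at the origin on the work surface. World frame = base frame: x ahead of the robot, y to its left, z up, the work surface at z = 0. Lengths are in m, angles in rad, forces in N, time in s.
With the tool pointing down it reaches from about 0.275 to 0.85 m from the base axis. Payload 19 kg.
Tool frame: the origin (TCP) lies at the very end of the fingers, on their centre line; the grasp point (between the pads) lies 19 mm behind it; z points along the fingers, y is the line along which they close (so a half turn about z gives the same grasp; the last joint's range is limited). The gripper opens to 85 mm and grips with 20 to 120 N. Pads are 22 mm wide; open, the fingers measure 114 mm over their backs; the gripper's body (76 mm by 85 mm) begins 54 mm behind the grasp point. The pads swing forward as they close: fully open they stand 13 mm farther back than shut.
Start: joints at [1.179, 0.15, 1.437, -0, 1.554, -0.134], TCP at [0.147, 0.556, 0.231] pointing down, gripper open.
Joint ranges: [-2.8, 2.8], [-0.68, 2.1], [0.12, 2.68], [-1.39, 4.53], [0.16, 2.79], [-2.81, 2.81]. Speed limits (rad/s): [1.89, 1.89, 2.22, 3.01, 3.01, 3.01].

## Interface

Orientations are given as [roll, pitch, yaw] about the fixed x, y, z axes, in that order (R = Rz(yaw) Ry(pitch) Rx(roll)).
In Python, from plant import status, eyes, ticket gives the robot as it stands. The module is installed in compiled form; this text tells all that it offers.
- The arm moves only by the tool play_rows, never from a script. Its argument "rows" is a list of rows, each a list of 5 numbers: the opening, from -1 (shut) to 1 (fully open), then the shift along the tool's x, y, z in cm, then the turn about the tool's z in degrees. A call has 1 to 8 rows; each row is the pose to reach, as a shift and turn from the pose commanded when the call began, along the tool's axes at that moment; what a row does not reach only later rows make up. A row lasts 1/10 s, in which the tool goes at most 50 mm and 8.59 degrees, less where a joint would pass 70% of its speed; a pose out of reach is approached as far as the arm can. A call with a gripper value outside its range is refused whole. The fingers move at their own pace and stop on an object; "force" is the grip in N (left out, the last holds). Time passes only in rows, so rows that repeat a pose let the fingers close. It gives the time, the measured TCP pose, the force, the opening and the grip force at its end, in the units of the state.
- status.read_state(): the state, without advancing time (a new reading comes with each control period).
- eyes.read_camera(name): name is "scene" or "top" or "wrist"; returns (picture, depth): 420x560x3 uint8, blue, green, red; 420x560 float32, m along the optical axis (not along the pixel's ray), 0 where there is no reading.
- eyes.camera_model(name): a dict with "fx", "fy", "cx", "cy" (pixels), "eye" and "orientation" of the camera in the world. Camera axes: x right, y up, looking along -z (the intrinsics and any distortion apply to the point x, -y, -z); pixel columns grow to the right and rows downward; lengths in m; the calibration is good to about 2 mm. A picture is of the moment at which its call begins: read the wrist's pose just before it. camera_model takes no time and is no camera call; for the wrist camera it gives the pose at the moment of the call.
- ticket.close_job(): hands the job in; it is judged then, once.
The state is a dict: "time": time; "joint_positions": joint angles; "joint_velocities": joint speeds; "joint_efforts": joint torques, N m; "ee_pos": TCP position; "tcp_rot": TCP orientation; "contact_force": force on the tool from outside, world axes, zero at the start; "moment": the same for the moment, N m; "width": finger opening in m; "gripper_force": force on a finger pad.
Only numpy, scipy, OpenCV 4.12 (cv2) and the standard library are available. Lean on these libraries where they do the work, as an engineer would, in place of code of your own. Each camera call takes 0.05 s, during which the arm holds its last target. There are 200 camera calls.

## Working session

There is one attempt and no reset: what is moved stays moved. The work goes in short steps, Python scripts to look and compute and a tool call to move; the robot and the scene stay as the last step left them, time stands still between calls to the robot, and variables do not carry over. Pictures are saved under pics/ and viewed, at most 10 in all, crops included, and the job is handed in when it is done.

Besides the shell and the picture viewer there is one more tool, called after "Call:" as name(argument=value, ...), one argument or row to a line, values as JSON. play_rows: Moves the arm, as the interface text tells. Its arguments: {"type":"object","properties":{"rows":{"type":"array","items":{"type":"array","items":{"type":"number"}}},"force":{"type":"number"}},"required":["rows"]}

```bash
mkdir -p pics; cat > h.py <<'E'
import numpy as np, cv2
from plant import status, eyes, ticket
from scipy.spatial.transform import Rotation as R
def rot(o):
    o=np.array(o,float)
    return o if o.shape==(3,3) else (R.from_euler('xyz',o).as_matrix() if o.size==3 else R.from_quat(o).as_matrix())
def cloud(d,m):
    v,u=np.mgrid[:d.shape[0],:d.shape[1]]
    p=np.stack([(u-m['cx'])/m['fx']*d,-(v-m['cy'])/m['fy']*d,-d],-1)
    return p@rot(m['orientation']).T+np.array(m['eye'])
def shot(n,tag):
    m=eyes.camera_model(n); im,d=eyes.read_camera(n)
    cv2.imwrite(f'pics/{tag}.png',im); np.save(f'{tag}.npy',cloud(d,m)); np.save(f'{tag}_d.npy',d)
    return im,d,m
E
python3 - <<'E'
from h import *
for n in('scene','top'):
    im,d,m=shot(n,n+'0'); print(m)
print(status.read_state())
a=cv2.imread('pics/top0.png');
E
```

```text
{'fx': 490.45992488391323, 'fy': 490.45992488391323, 'cx': 280.40680638559286, 'cy': 209.86521383581837, 'eye': array([ 1.01797797, -0.62354432,  1.11434024]), 'orientation': array([ 0.67323985, -0.00767476,  0.65133545])}
{'fx': 403.8391828170871, 'fy': 403.8391828170871, 'cx': 280.9582402302902, 'cy': 206.86567615416382, 'eye': array([0.34099493, 0.00998605, 1.19812151]), 'orientation': array([ 0.1838046 , -0.01114979, -1.58880788])}
{'time': 0.1, 'joint_positions': array([ 1.17900245e+00,  1.50944909e-01,  1.43794186e+00, -8.82046241e-06,
        1.55382048e+00, -1.33990881e-01]), 'joint_velocities': array([ 0.00060897, -0.00034173,  0.00064713,  0.0007996 ,  0.00074998,
       -0.00113873]), 'joint_efforts': array([ 6.32774492e-03, -7.14375186e+01, -5.71794212e+01, -1.31892984e-04,
        7.24757236e-03,  1.37865282e-06]), 'ee_pos': array([0.14653138, 0.55578599, 0.23074326]), 'tcp_rot': array([-3.14048687e+00, -1.40159758e-04,  2.88378973e+00]), 'contact_force': array([ 0.20609144, -0.22947611, -0.15493784]), 'moment': array([ 0.01078788, -0.00028424,  0.017101  ]), 'gripper_force': 0.0, 'width': 0.08549261458668478}
```

View pics/top0.png

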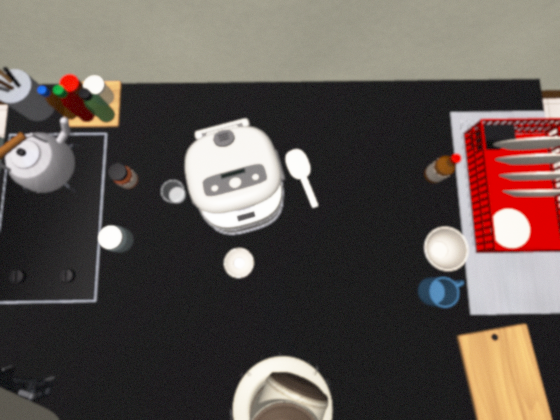

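View pics/scene0.png

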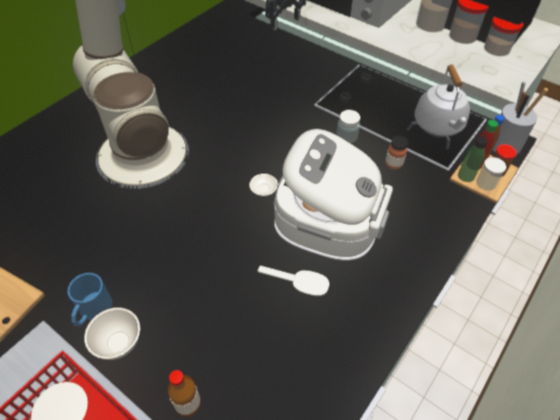

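The top view shows the cooker at about (236,180) with its front toward the robot. The vent is near (223,138) and the start key near (236,182). The cup is at (174,192), the paddle at (303,180) and the dish at (239,263). Next I'll enlarge the crop and fit the lid plane.

```bash
python3 - <<'E'
from h import *
a=cv2.imread('pics/top0.png')[110:250,160:320]; cv2.imwrite('pics/top_c.png',cv2.resize(a,None,fx=4.5,fy=4.5,interpolation=cv2.INTER_CUBIC)[:600])
P=np.load('top0.npy')
for n,(u,v) in dict(vent=(223,138),key=(236,182),menu=(220,187),warm=(251,178),mid=(230,160),cup=(174,192),dish=(239,263),back=(221,129),counter=(330,260),lip=(240,197)).items(): print(n,P[v,u].round(3))
E
```

```text
vent [0.705 0.14  0.215]
key [0.575 0.102 0.269]
menu [0.564 0.14  0.265]
warm [0.585 0.067 0.265]
mid [0.641 0.12  0.232]
cup [0.614 0.315 0.003]
dish [0.397 0.118 0.006]
back [0.745 0.151 0.175]
counter [ 0.402 -0.149  0.   ]
lip [0.537 0.092 0.277]
```

View pics/top_c.png

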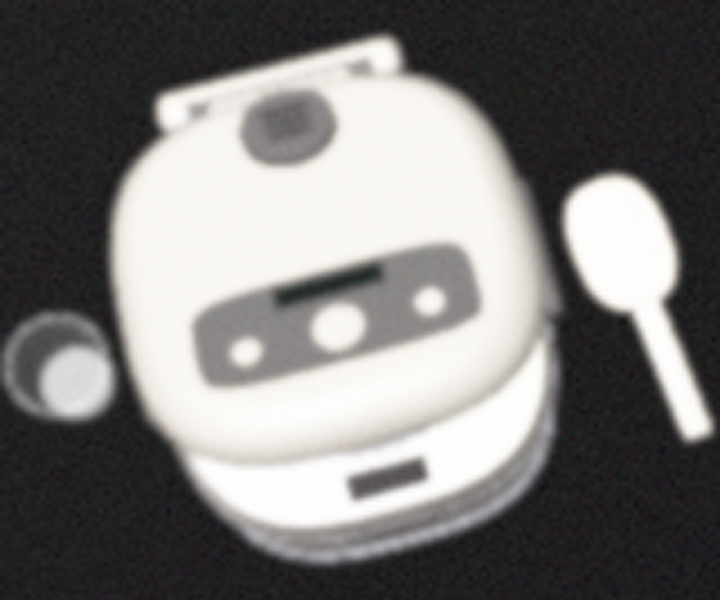

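In the crop, the start key is at (338,327), which is full-image (235,183). The menu key is at (246,352) → (215,188), the keep-warm key at (429,302) → (255,177), and the vent at (288,125) → (224,138).

```bash
python3 - <<'E'
from h import *
P=np.load('top0.npy')
m=np.zeros(P.shape[:2],np.uint8)
cv2.fillPoly(m,[np.array([[160+x/4.5,110+y/4.5] for x,y in[(170,190),(440,140),(470,230),(190,300)]]).astype(int)],1)
q=P[m>0]; c=q.mean(0); 
for _ in range(4):
    u,s,vt=np.linalg.svd(q-c,full_matrices=False); n=vt[2]*np.sign(vt[2][2]); r=(q-c)@n; k=abs(r)<.004; q=q[k]; c=q.mean(0)
print('n',n,'tilt',np.arccos(n[2]),'rms',r.std(),len(q))
M=eyes.camera_model('top'); Rm=rot(M['orientation'])
def hit(u,v,off):
    d=Rm@np.array([(u-M['cx'])/M['fx'],-(v-M['cy'])/M['fy'],-1]); e=np.array(M['eye']); p0=c+n*off
    return e+d*((p0-e)@n/(d@n))
g=lambda x,y:(160+x/4.5-.4,110+y/4.5-.4)
K=hit(*g(338,327),.006);m_=hit(*g(246,352),.004);w=hit(*g(429,302),.004);V=hit(*g(288,125),.007)
print(K,m_,w,V,np.linalg.norm(m_-w),np.linalg.norm(V-K))
y=m_-w; yaw1=np.arctan2(-y[0],y[1]); d=V-K; yaw2=np.arctan2(d[1],d[0]); print('yaw keys,vent, normal',yaw1,yaw2,np.arctan2(-n[1],-n[0]))
ey=np.array([-np.sin(yaw1),np.cos(yaw1),0]); th=np.arccos(n[2]); ex=np.cross(ey,n); ex/=np.linalg.norm(ex); 
H=K+.208*ex-.040*n; H2=V+.058*ex-.041*n; print('hinge from key,vent',H,H2)
E
```

```text
n [0.53536592 0.12986063 0.83457747] tilt 0.5834309841740114 rms 0.0013049852205502803 211
[0.56863269 0.10243059 0.29195189] [0.55670596 0.14963797 0.28986075] [0.5821611  0.05595487 0.28810888] [0.7143163  0.14177048 0.19357547] 0.0970956070530823 0.18013678076931997
yaw keys,vent, normal 0.26531003393104097 0.2637458351530377 -2.9036245059232066
hinge from key,vent [0.7147554  0.14275865 0.14401338] [0.73908344 0.14913996 0.12741446]
```

```bash
cat > fit.py <<'E'
from h import *
from scipy.optimize import least_squares
pts=np.array([[-208,0,40],[-208,50,38],[-208,-50,38],[-58,0,41]])/1e3
def model(p,pts=pts):
    x,y,yaw,th=p; Ry=R.from_euler('z',yaw)
    return np.array([x,y,0])+Ry.apply(np.array([.125,0,.15])+R.from_euler('y',th).apply(pts))
def proj(M,X):
    c=(X-np.array(M['eye']))@rot(M['orientation']); return np.c_[M['cx']-M['fx']*c[:,0]/c[:,2],M['cy']+M['fy']*c[:,1]/c[:,2]]
E
python3 - <<'E'
from fit import *
M=eyes.camera_model('top'); g=lambda x,y:(160+x/4.5-.4,110+y/4.5-.4)
uv=np.array([g(338,327),g(246,352),g(429,302),g(288,125)])
s=least_squares(lambda p:(proj(M,model(p))-uv).ravel(),[.6,.11,.26,.4]); print(s.x,s.fun.round(2)); print(model(s.x).round(3))
P=np.load('top0.npy')
for i,p in enumerate(uv): print(P[int(round(p[1])),int(round(p[0]))])
S=eyes.camera_model('scene'); print(proj(S,model(s.x)))
a=cv2.imread('pics/scene0.png')[115:265,255:405]; cv2.imwrite('pics/sc.png',cv2.resize(a,None,fx=4,fy=4,interpolation=cv2.INTER_CUBIC))
E
```

```text
[0.6222577  0.1172845  0.25584154 0.41642744] [-0.12 -0.35 -0.08  0.13  0.27  0.23 -0.08 -0.02]
[[0.575 0.105 0.271]
 [0.561 0.153 0.269]
 [0.587 0.056 0.269]
 [0.708 0.14  0.211]]
[0.57453016 0.10388816 0.27101111]
[0.56131152 0.15351396 0.26869846]
[0.58606927 0.05668143 0.27069165]
[0.70739321 0.13796144 0.21489544]
[[314.52009419 153.5439592 ]
 [321.10907667 140.83915829]
 [306.86595299 167.79205309]
 [365.67628085 186.5476111 ]]
```

View pics/sc.png

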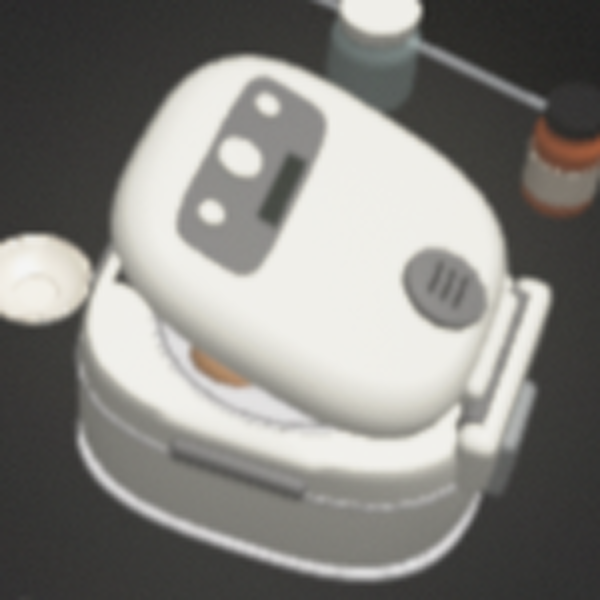

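The scene crop puts the key at (241,157) → (315,154) and the vent at (446,287) → (366,186). Both agree with the projected model to within 0.6 px. The pose is therefore settled: cooker at (0.622, 0.117), yaw 0.256, lid 0.416. Next I'll lift, shut the fingers and travel over.

Call:
play_rows(
  rows=[
    [-1,0,0,-5,0],
    [-1,0,0,-10,0],
    [-1,0,0,-15,0],
    [-1,0,0,-17,0],
    [-1,-4,-2,-17,-8],
    [-1,-8.4,-4.3,-17,-16],
    [-1,-12.8,-6.5,-17,-24],
    [-1,-17,-8.7,-17,-29.5],
  ],
  force=30,
)

```text
time: 0.9
ee_pos: [0.2822, 0.4342, 0.401]
tcp_rot: [-3.141, -0.001, -2.881]
contact_force: [0.6, 0.3, -0.1]
width: -0.0002
gripper_force: 0.0
```

```bash
cat > go.py <<'E'
# shift in cm in tool axes to a point given by distance d ahead (-x) of the hinge and height z
import sys; from fit import *
s=status.read_state(); p=[.6222577,.1172845,.25584154,0]
t=model(p,np.array([[-float(sys.argv[1]),0,0]]))[0]; t[2]=float(sys.argv[2])
T=R.from_euler('xyz',s['tcp_rot']); print('target',t,'shift cm',(T.inv().apply(t-s['ee_pos'])*100).round(2))
print('yaw err deg',np.degrees(s['tcp_rot'][2]-p[2]-np.pi).round(2),s['time'],s['ee_pos'],s['contact_force'],s['width'],s['joint_positions'].round(2))
E
python3 go.py .112 .40
```

```text
target [0.63483456 0.12057428 0.4       ] shift cm [-26.   -39.38   0.09]
yaw err deg -359.74 0.9 [0.28218218 0.43420392 0.40095368] [ 0.62268093  0.25084283 -0.11466602] -0.00019532333618287327 [ 0.85  0.03  1.23  0.    1.88 -0.99]
```

Call:
play_rows(
  rows=[
    [-1,-2.6,-3.9,0,0],
    [-1,-5.2,-7.9,0,0],
    [-1,-7.8,-11.8,0,0],
    [-1,-10.4,-15.8,0,0],
    [-1,-13,-19.7,0,0],
    [-1,-15.6,-23.6,0,0],
    [-1,-18.2,-27.6,0,0],
    [-1,-20.8,-31.5,0,0],
  ],
)

```text
time: 1.7
ee_pos: [0.5632, 0.181, 0.4011]
tcp_rot: [-3.142, -0.0, -2.888]
contact_force: [0.6, 0.8, 0.1]
width: -0.0
gripper_force: 0.0
```

```bash
python3 go.py .112 .30
```

```text
target [0.63483456 0.12057428 0.3       ] shift cm [-5.42 -7.65 10.1 ]
yaw err deg -360.11 1.7 [0.56316891 0.18097334 0.40106556] [0.58975946 0.83326274 0.13394739] -2.855112377581112e-05 [ 0.18  0.19  1.05 -0.    1.9  -1.64]
```

Call:
play_rows(
  rows=[
    [-1,-2.7,-3.8,0,0],
    [-1,-4.5,-6.4,0,0],
    [-1,-5.4,-7.6,0,0],
    [-1,-5.4,-7.6,4,0],
    [-1,-5.4,-7.6,8,0],
    [-1,-5.4,-7.6,11,0],
    [-1,-5.4,-7.6,13,0],
    [-1,-5.4,-7.6,13,0],
  ],
)

```text
time: 2.5
ee_pos: [0.6321, 0.1233, 0.2685]
tcp_rot: [3.141, -0.005, -2.887]
contact_force: [-0.5, -0.5, -0.5]
width: 0.0002
gripper_force: 0.0
```

```bash
python3 go.py .112 .24; python3 -c "
from h import *
shot('wrist','w1'); shot('scene','s1')
a=cv2.imread('pics/s1.png')[60:285,225:425]; cv2.imwrite('pics/s1c.png',cv2.resize(a,None,fx=2.6,fy=2.6,interpolation=3))"
```

```text
target [0.63483456 0.12057428 0.24      ] shift cm [-0.21 -0.33  2.84]
yaw err deg -360.06 2.5 [0.63214864 0.12325021 0.26845149] [-0.47627659 -0.47931515 -0.48978375] 0.00017085834714556863 [ 0.07  0.29  1.19  0.    1.66 -1.75]
```

View pics/s1c.png

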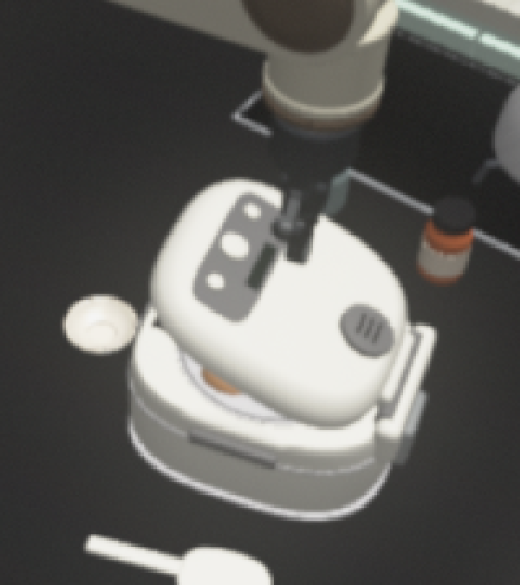

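The fingertip at (297,255) in the crop hangs over the bare strip between the panel and the vent. Pushing down now.

Call:
play_rows(
  rows=[
    [-1,-0.2,-0.2,1,0],
    [-1,-0.2,-0.2,2,0],
    [-1,-0.2,-0.2,2.7,0],
    [-1,-0.2,-0.2,3.4,0],
    [-1,-0.2,-0.2,4.1,0],
    [-1,-0.2,-0.2,4.8,0],
    [-1,-0.2,-0.2,5.4,0],
    [-1,-0.2,-0.2,6,0],
  ],
)

```text
time: 3.4
ee_pos: [0.6358, 0.1213, 0.2109]
tcp_rot: [-3.141, 0.0, -2.887]
contact_force: [-0.5, 0.3, 3.2]
width: -0.0002
gripper_force: 1.3
```

```bash
python3 go.py .112 .182
```

```text
target [0.63483456 0.12057428 0.182     ] shift cm [ 0.11 -0.04  2.89]
yaw err deg -360.1 3.4 [0.63580213 0.1212558  0.21094558] [-0.47942097  0.29518282  3.21949933] -0.00015556771293562003 [ 0.07  0.31  1.29 -0.    1.55 -1.76]
```

Call:
play_rows(
  rows=[
    [-1,0,0,0.6,0],
    [-1,0,0,1.1,0],
    [-1,0,0,1.6,0],
    [-1,0,0,2.0,0],
    [-1,0,0,2.3,0],
    [-1,0,0,2.5,0],
    [-1,0,0,2.6,0],
    [-1,0,0,2.6,0],
  ],
)

```text
time: 4.2
ee_pos: [0.6358, 0.1213, 0.185]
tcp_rot: [-3.142, -0.0, -2.888]
contact_force: [0.4, 0.8, -0.7]
width: 0.0
gripper_force: 0.0
```

```bash
python3 go.py .112 .182
```

```text
target [0.63483456 0.12057428 0.182     ] shift cm [ 0.11 -0.05  0.3 ]
yaw err deg -360.1 4.2 [0.63582334 0.1213008  0.18498881] [ 0.36829626  0.796413   -0.71526768] 5.63544552994351e-06 [ 0.07  0.32  1.32 -0.    1.5  -1.76]
```

The force has dropped to zero at z = 185 mm, so the lid looks snapped. I'll press on a little to confirm contact at the shut height.

Call:
play_rows(
  rows=[
    [-1,0,0,0.1,0],
    [-1,0,0,0.2,0],
    [-1,0,0,0.2,0],
    [-1,0,0,0.2,0],
  ],
)

```text
time: 4.6
ee_pos: [0.6358, 0.1213, 0.1832]
tcp_rot: [-3.142, -0.0, -2.887]
contact_force: [-0.0, 0.1, -0.8]
width: 0.0001
gripper_force: 0.0
```

Call:
play_rows(
  rows=[
    [-1,0,0,0.1,0],
    [-1,0,0,0.2,0],
    [-1,0,0,0.25,0],
    [-1,0,0,0.25,0],
  ],
)

```text
time: 5.0
ee_pos: [0.6359, 0.1213, 0.183]
tcp_rot: [-3.141, 0.002, -2.887]
contact_force: [-8.5, -0.7, 20.3]
width: 0.0
gripper_force: 10.4
```

There is solid contact at z = 183 mm (20 N), so the lid is shut. I'll lift off and check.

Call:
play_rows(
  rows=[
    [-1,0,0,-2,0],
    [-1,0,0,-5,0],
    [-1,0,0,-9,0],
    [-1,0,0,-9,0],
  ],
)

```text
time: 5.4
ee_pos: [0.637, 0.1214, 0.2765]
tcp_rot: [-3.14, 0.007, -2.887]
contact_force: [-0.6, 0.9, 0.8]
width: 0.0
gripper_force: 0.0
```

```bash
python3 go.py .208 .215; python3 -c "
from fit import *
im,d,m=shot('scene','s2')
p=[.6222577,.1172845,.25584154,0]; q=proj(m,model(p)); print(q); print((q-[225,80])*3.2)
a=im[80:265,225:425]; cv2.imwrite('pics/s2c.png',cv2.resize(a,None,fx=3.2,fy=3.2,interpolation=3))"
```

```text
target [0.54195929 0.09628055 0.215     ] shift cm [ 9.88 -0.03  6.08]
yaw err deg -360.1 5.4 [0.63698578 0.12141446 0.27652883] [-0.569623    0.94027297  0.75159616] 3.706352704011372e-05 [ 0.07  0.29  1.18 -0.    1.67 -1.76]
[[300.15649739 172.27350412]
 [307.00653801 159.95799865]
 [292.92306563 186.25405866]
 [356.20986428 189.28948747]]
[[240.50079164 295.27521317]
 [262.42092164 255.86559567]
 [217.35381003 340.0129877 ]
 [419.87156571 349.72635991]]
```

View pics/s2c.png

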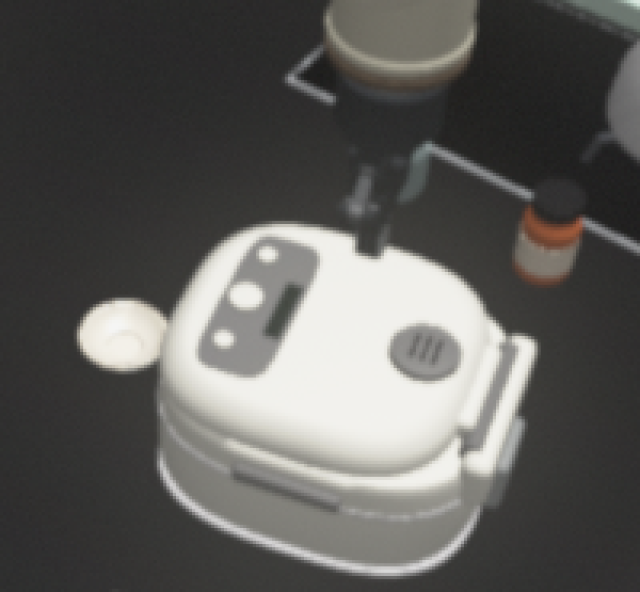

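The lid is shut in the picture. The start key is at (246,295), the menu key at (268,254), the keep-warm key at (223,338) and the vent at (425,351), all about 5 crop px right of prediction. I'll refit the pose.

```bash
python3 - <<'E'
from fit import *
M=eyes.camera_model('scene'); uv=np.array([(246,295),(268,254),(223,338),(425,351)])/3.2+[225,80]-.3
s=least_squares(lambda p:(proj(M,model([*p,0]))-uv).ravel(),[.622,.117,.256]); print(s.x,s.fun.round(2))
k=model([*s.x,0])[0]; st=status.read_state(); print(k,R.from_euler('xyz',st['tcp_rot']).inv().apply(k-st['ee_pos'])*100)
E
```

```text
[0.62421113 0.12038428 0.24273615] [ 0.06 -0.26  0.22  0.34 -0.19  0.18 -0.08 -0.23]
[0.54364436 0.10043444 0.19      ] [9.55215707 0.31667083 8.31479776]
```

Call:
play_rows(
  rows=[
    [-1,4,0.1,0,0],
    [-1,8,0.3,0,0],
    [-1,9.6,0.3,0,0],
    [-1,9.6,0.3,3,0],
    [-1,9.6,0.3,5.5,0],
    [-1,9.6,0.3,7,0],
    [-1,9.6,0.3,7,0],
    [-1,9.6,0.3,7,0],
  ],
)

```text
time: 6.25
ee_pos: [0.5424, 0.1001, 0.2012]
tcp_rot: [-3.141, -0.0, -2.888]
contact_force: [-0.7, -0.2, -0.2]
width: 0.0001
gripper_force: 0.0
```

```bash
python3 -c "
from fit import *
st=status.read_state(); print(st['ee_pos'],st['tcp_rot'],st['contact_force'],R.from_euler('xyz',st['tcp_rot']).inv().apply(np.array([.5436,.1004,.19])-st['ee_pos'])*100)
im,d,m=shot('scene','s3')
a=im[80:265,225:425]; cv2.imwrite('pics/s3c.png',cv2.resize(a,None,fx=3.2,fy=3.2,interpolation=3))"
```

```text
[0.54236929 0.10006662 0.20122864] [-3.14149667e+00 -7.93744162e-06 -2.88750617e+00] [-0.67211527 -0.15221369 -0.21657685] [-0.12750838  0.00144057  1.12286267]
```

View pics/s3c.png

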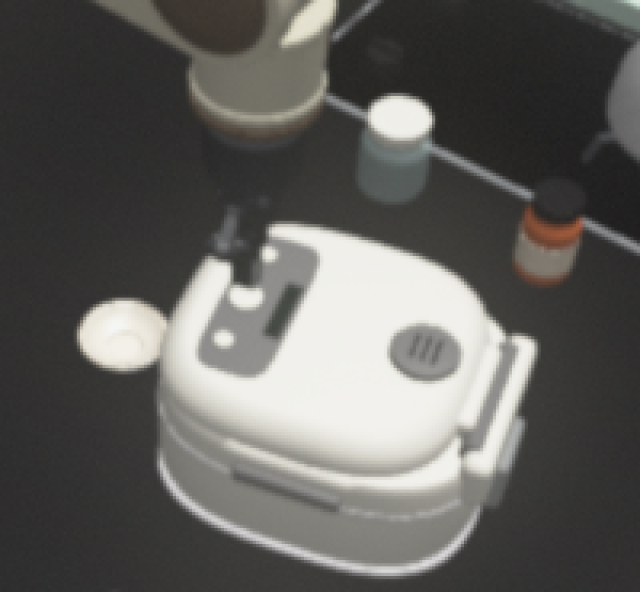

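The fingertip, its end at about (245,285), is right over the start key at (246,295). I'll press slowly.

Call:
play_rows(
  rows=[
    [-1,-0.1,0,0.5,0],
    [-1,-0.1,0,0.9,0],
    [-1,-0.1,0,1.2,0],
    [-1,-0.1,0,1.4,0],
    [-1,-0.1,0,1.5,0],
    [-1,-0.1,0,1.55,0],
    [-1,-0.1,0,1.55,0],
  ],
)

```text
time: 7.0
ee_pos: [0.5432, 0.1003, 0.1859]
tcp_rot: [-3.141, 0.001, -2.887]
contact_force: [-0.5, 0.4, 6.3]
width: -0.0001
gripper_force: 3.3
```

Call:
play_rows(
  rows=[
    [-1,0,0,0.05,0],
    [-1,0,0,0.1,0],
    [-1,0,0,0.15,0],
    [-1,0,0,0.15,0],
    [-1,0,0,0.15,0],
  ],
)

```text
time: 7.5
ee_pos: [0.5433, 0.1003, 0.1856]
tcp_rot: [-3.141, 0.002, -2.887]
contact_force: [-5.8, -0.0, 19.8]
width: -0.0001
gripper_force: 10.0
```

The key has bottomed: the force is 20 N with no further travel. I'll release it.

Call:
play_rows(
  rows=[
    [-1,0,0,-1,0],
    [-1,0,0,-4,0],
    [-1,0,0,-8,0],
    [-1,0,0,-12,0],
    [-1,0,0,-15,0],
    [-1,0,0,-15,0],
    [-1,0,0,-15,0],
    [-1,0,0,-15,0],
  ],
)

```text
time: 8.3
ee_pos: [0.5428, 0.1003, 0.3325]
tcp_rot: [3.141, -0.002, -2.888]
contact_force: [0.7, -0.5, -0.6]
width: 0.0002
gripper_force: 0.0
```

```bash
python3 -c "
from fit import *
print(status.read_state()['contact_force'])
im,d,m=shot('scene','s4')
a=im[80:265,225:425]; cv2.imwrite('pics/s4c.png',cv2.resize(a,None,fx=3.2,fy=3.2,interpolation=3))"
```

```text
[ 0.70122384 -0.47859141 -0.56230012]
```

View pics/s4c.png

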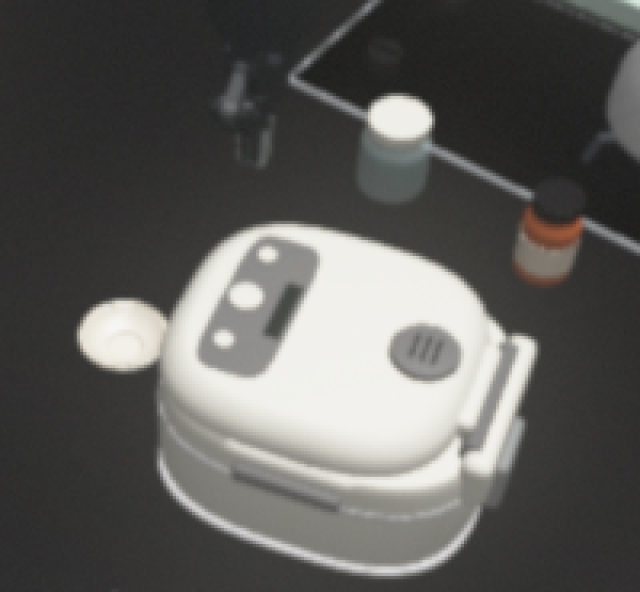

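The lid is shut, the start key at (246,295) is up again, the cooker has not shifted since the last picture, and the arm is clear of it.

```bash
python3 -c "
from plant import ticket
print(ticket.close_job())"
```

```text
the job is handed in; nothing more can be done
None
```

The lid is snapped fully shut, the start key was pressed right down and let go, the arm is clear, and the job is handed in; no verdict was returned.

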